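Unclip, unlatch and hold up the hitch tongue

TASK

The red tow-hitch tongue on the test stand must come off its ball so that a colleague can change the ball. First take the orange sprung safety clip off the tail of the latch and clip it onto the top edge of the upright aluminium parking plate, and let go of it there; then pull the yellow latch tab sideways, away from the coupler, against its spring, and lift the tongue by it until the coupler stands about 7 cm higher than it was. Finish while still holding the tongue up there, still, in the gripper, and leave the other things on the saw table where they are.

Things in the scene. Friction and masses are not known exactly. Their poses are not given: they have to be found in the camera images.
- hitch_stand: fixed plywood base 310 x 120 x 12 mm that carries the ball mount and the tongue; origin: centre of its underside (5 mm off along x), z up. Its x runs along the tongue, away from the coupler: the 40 mm ball is at x -100, centre 85 mm high; the tongue's pivot (axis along y) is at x +130, 85 mm high. The latch tail with the clip is on the +y side, the yellow pull tab on the -y side
- tongue (a joint): angle of the red tongue (50 x 50 mm tube with a dark steel coupler, 0.6 kg with its latch) about its pivot: 0 resting on the ball, growing as the coupler rises (230 mm from pivot to ball, so 0.3 rad is 69 mm), to 0.6. It falls back when let go. It cannot rise while the latch is shut
- coupler (a point): centre of the ball socket in the coupler, 85 mm high at the start; the coupler is 78 mm wide along y, its top 120 mm high at the start; x as the stand's when the tongue is down
- latch (a joint): how far the latch is pulled out along the stand's -y: 0 shut, 18 mm at its stop; the tongue is free to rise from 8 mm on. A spring (5 N shut, 8.6 N at the stop) draws it back. It slides in the coupler and rises with it. With the clip on its tail it can move only about 5 mm
- latch_tab (a point): grip point in the upright yellow pull tab of the latch: plate 40 mm wide (along x) and 12 mm thick (along y), top 13 mm above this point, 105 mm high at the start with the latch shut, 92 mm from the ball's centre towards -y. Free space: from 39 to 86 mm from the ball towards the coupler, above the stem (stem top 35 mm below this point). The tab can carry the tongue
- clip: loose orange sprung clip, 60 g, 78 mm tall, standing jaws down. Origin: middle between the jaw tips; z up to the handles; the jaws open along its x, are 18 mm wide along y and 26 mm deep. It starts on the latch's tail, an 8 mm thick blade (along the stand's x) with a 20 mm wide end plate just beyond the clip, its jaws reaching about 22 mm below the blade's top edge; lift straight up to take it off
- clip_handles (a point): where to squeeze the clip, 62 mm above its origin, midway between its two handles (they reach from 38 to 78 mm up, are 22 mm wide along y and 44 mm apart over their outsides at the top when it sits on 8 mm). Squeezing them together along the clip's x opens the jaws; it takes 6 to 8 N, 25 N is safe
- clip_jaw (a joint): opening angle of the clip's moving jaw: -0.30 shut, 0 when sitting on an 8 mm plate, 0.44 fully open (18 mm gap, handles parallel, about 28 mm over their outsides)
- clip_rail: fixed parking plate: upright aluminium plate 8 mm thick (along its x), 90 mm long (along its y), top edge 80 mm above the table, on a wooden foot 70 x 100 x 14 mm; origin: centre of the foot's underside, z up
- rail_edge (a point): middle of the parking plate's top edge, 80 mm high; axes as the plate. The clip may sit anywhere along the middle 70 mm of the edge, jaws at least 8 mm down over it (about 22 mm is good)
- wrench: bystander: arbor wrench 48 x 231 x 6 mm, lying on the right
- sanding: bystander: sanding block 37 x 87 x 24 mm, at the right
- offcut: bystander: grey off-cut 22 x 90 x 18 mm, at the left, between the pine strip and the saw blade
- strip: bystander: pine strip 40 x 335 x 20 mm, at the left beside the fence

How it is judged:
By the outcome, as a careful person would: the job done as asked, in the order asked, and still so for the second after the job is handed in, while the arm keeps its last pose, push and grip.
It also fails if it takes over 48 s, if anything falls off the work surface, if the arm or the gripper's body presses on something with over 40 N, if the wrist force passes 120 N, or if a joint passes its speed limit or range.

ROBOT

A 6-joint arm with a two-finger parallel gripper is mounted at the origin on a cart in front of the work surface, level with it; the furniture and walls round the work are solid. World frame = base frame: x ahead of the robot, y to its left, z up, the work surface at z = 0. Lengths are in mm, angles in rad, forces in N, time in s.
With the tool pointing down it reaches from about 350 to 875 mm from the base axis. Payload 4.2 kg.
Tool frame: the origin (TCP) lies between the finger pads; the fingertips stand 25 mm ahead of it and the grasp point (between the pads) lies 6 mm ahead of it; z points along the fingers, y is the line along which they close (so a half turn about z gives the same grasp; the last joint's range is limited). The gripper opens to 85 mm and grips with 20 to 120 N. Pads are 22 mm wide; open, the fingers measure 114 mm over their backs; the gripper's body (76 mm by 85 mm) begins 54 mm behind the grasp point. The pads swing forward as they close: fully open they stand 13 mm farther back than shut.
Start: joints at [1.393, 0.385, 0.008, 0, -1.194, -0.259], TCP at [264.368, 566.312, 256.312] pointing down, gripper open.
Joint ranges: [-3.14, 3.14], [-1.21, 2.06], [-1.07, 1.41], [-3.16, 2.05], [-2.99, -0.16], [-3.1, 3.1]. Speed limits (rad/s): [2.79, 2.79, 3.14, 3.14, 3.14, 3.14].

INTERFACE

Orientations are given as a unit quaternion [x, y, z, w].
In Python, from bench import arm gives the robot as it stands.
- The arm moves only by the shell command python3 -m pendant 'ROWS'. ROWS is JSON, a list of rows, each a list of 7 numbers: the shift along the tool's x, y, z in m, then the turn, a rotation vector about the tool's x, y, z in degrees, then the finger opening in m, from 0 to 0.0854. In form: [[x, y, z, wx, wy, wz, fingers], ...]. A call has 1 to 12 rows; each row shifts and turns the commanded pose from where the row before left it, along the tool's axes as they then stand; what a row does not reach is not made up. A row lasts 1/10 s, in which the tool goes at most 50 mm and 8.59 degrees, less where a joint would pass 70% of its speed; a pose out of reach is approached as far as the arm can. A call is refused whole if a number of a shift passes 0.05 or a number of a turn 8.59, either way. A call with a gripper value outside its range is refused whole. The fingers move at their own pace and stop on an object; the grip force is fixed at half the most. Time passes only in rows, so rows that do not move let the fingers close. It gives the time, the measured TCP pose, the force, the opening and the grip force at its end, in the units of the state.
- arm.read_state(): the state, without advancing time (a new reading comes with each control period).
- arm.get_image(name): name is "scene" or "top" or "wrist"; returns a dict with "image" (480x640x3 uint8, red, green, blue), "fx", "fy", "cx", "cy" (pixels), "xyz" and "rotation" of the camera in the world. Camera axes: x right, y down, z forward; pixel columns grow to the right and rows downward; lengths in mm; the calibration is good to about 2 mm. A picture is of the moment at which its call begins. There is no depth.
- arm.job_done(): hands the job in; it is judged then, once.
The state is a dict: "clock": time; "joints": joint angles; "joint_vel": joint speeds; "joint_efforts": joint torques, N m; "position": TCP position; "ee_rot": TCP orientation; "contact_force": force on the tool from outside, world axes, zero at the start; "wrist_torque": the same for the moment, N m; "gripper_width": finger opening in mm; "grasp_force": force on a finger pad.
Only numpy, scipy, OpenCV 4.12 (cv2) and the standard library are available. Lean on these libraries where they do the work, as an engineer would, in place of code of your own. Each camera call takes 0.05 s, during which the arm holds its last target. There are 200 camera calls.

## Working session

There is one attempt and no reset: what is moved stays moved. The work goes in short steps, Python scripts to look and compute and a shell command to move; the robot and the scene stay as the last step left them, time stands still between calls to the robot, and variables do not carry over. Pictures are saved under pics/ and viewed, at most 14 in all, crops included, and the job is handed in when it is done.

```bash
ls; mkdir -p pics; cat > h.py <<'E'
import numpy as np, cv2
from bench import arm
def cap(n,f):
    d=arm.get_image(n); cv2.imwrite(f'pics/{f}.png',d['image'][:,:,::-1]); np.save(f'pics/{f}.npy',d,allow_pickle=True); return d
def load(f): return np.load(f'pics/{f}.npy',allow_pickle=True).item()
def ray(d,u,v):
    r=np.array(d['rotation']); 
    if r.size==4:
        from scipy.spatial.transform import Rotation as R; r=R.from_quat(r).as_matrix()
    return np.array(d['xyz']),r@np.array([(u-d['cx'])/d['fx'],(v-d['cy'])/d['fy'],1])
def onz(d,u,v,z):
    o,k=ray(d,u,v); return o+k*(z-o[2])/k[2]
def tri(a,pa,b,pb):
    o,k=ray(a,*pa);p,q=ray(b,*pb); s=np.linalg.lstsq(np.c_[k,-q],p-o,rcond=None)[0]
    A=o+k*s[0];B=p+q*s[1]; return (A+B)/2,np.linalg.norm(A-B)
E
python3 - <<'E'
from h import *
for n in ('scene','top'):
    d=cap(n,n+'0'); print(n,d['fx'],d['cx'],d['cy'],d['xyz'],d['rotation'])
print(arm.read_state())
E
```

```text
pics
scene 589.8964517363977 322.6086507309735 234.55973220806743 [-476.11214656 -778.34847314 1094.68304679] [ 0.79851325 -0.40548795  0.21060947 -0.39191807]
top 501.93326216891836 324.2635130081408 241.10933015958219 [ 429.58648346  -24.13037203 1317.12480419] [ 0.7085981  -0.70250851  0.05115367 -0.04187877]
{'clock': 0.1, 'joints': array([ 1.39260737e+00,  3.85474751e-01,  6.75354009e-03, -4.13019935e-04,
       -1.19402068e+00, -2.58617782e-01]), 'joint_vel': array([ 1.03691481e-03, -6.49080304e-04,  1.25395799e-03,  2.28243189e-03,
       -1.06490792e-05, -9.76673987e-04]), 'joint_efforts': array([ 1.16874958e-04, -3.93322670e+01,  1.88927221e+01,  4.19799596e+00,
       -2.64310875e-03,  7.96318147e-06]), 'position': array([264.18118593, 565.89214008, 255.3336573 ]), 'ee_rot': array([ 9.76227651e-01, -2.16745449e-01, -1.52686014e-04,  9.79711785e-04]), 'contact_force': array([ 0.20376137, -0.79576609, -0.64228328]), 'wrist_torque': array([0.02883834, 0.01724415, 0.01671852]), 'grasp_force': 0.0, 'gripper_width': 85.34050069086986}
```

View pics/scene0.png

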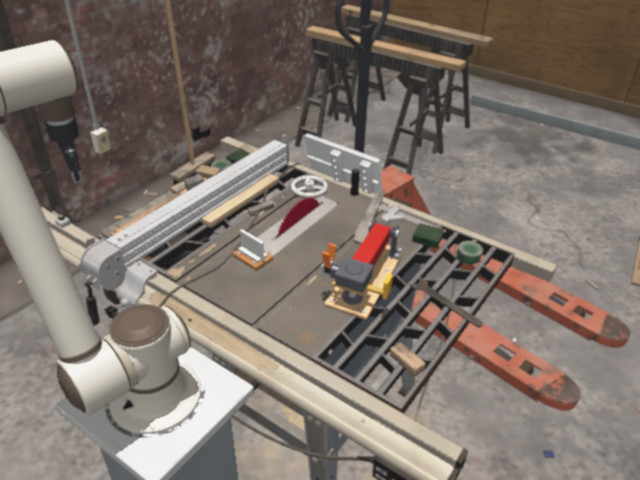

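View pics/top0.png

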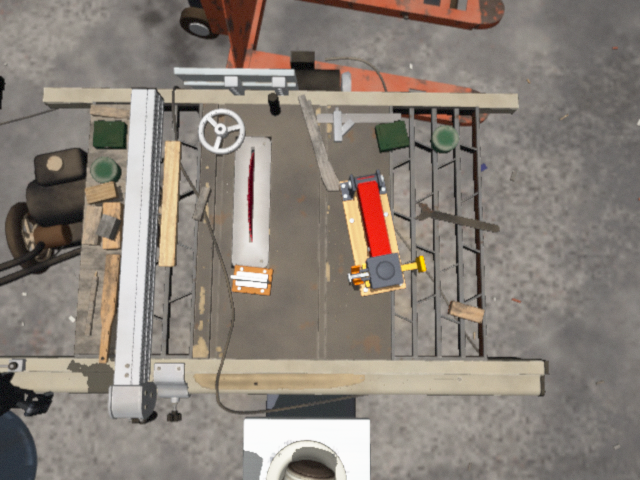

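The pictures show the clip at top (358,275) / scene (328,257), the yellow tab at top (420,265) / scene (387,283), and the rail at top (251,280) / scene (252,245). Next I'll enlarge those areas.

```bash
python3 - <<'E'
from h import *
t=load('top0')['image'];s=load('scene0')['image']
a=cv2.resize(t[170:305,225:435],None,fx=3.8,fy=3.8,interpolation=cv2.INTER_CUBIC)
cv2.imwrite('pics/tc.png',a[:,:,::-1])
def m(name,lo,hi,reg):
    for f in('top0','scene0'):
        d=load(f);h=cv2.cvtColor(d['image'],cv2.COLOR_RGB2HSV)
        k=cv2.inRange(h,lo,hi); n,l,st,c=cv2.connectedComponentsWithStats(k)
        print(name,f,[(list(map(int,st[i])),c[i].round(1).tolist()) for i in range(1,n) if st[i][4]>25 and 150<c[i][1]<320 and 220<c[i][0]<450])
m('yellow',(22,180,120),(32,255,255),0)
m('orange',(5,200,150),(16,255,255),0)
m('red',(0,220,120),(3,255,255),0)
b=load('scene0')['image'][215:320,225:405]
cv2.imwrite('pics/sc.png',cv2.resize(b,None,fx=4.4,fy=4.4,interpolation=cv2.INTER_CUBIC)[:,:,::-1])
E
```

```text
yellow top0 [([419, 256, 7, 16, 72], [421.8, 263.4])]
yellow scene0 []
orange top0 []
orange scene0 []
red top0 [([358, 182, 32, 74, 1381], [373.3, 218.4])]
red scene0 []
```

View pics/tc.png

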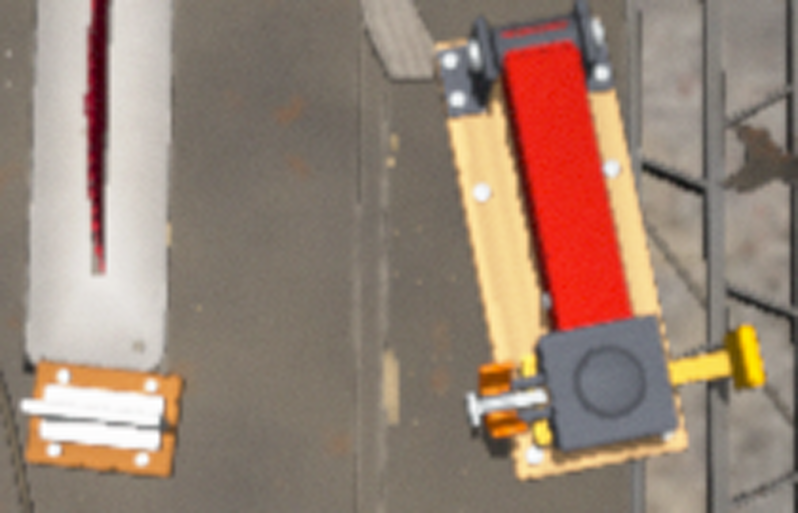

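View pics/sc.png

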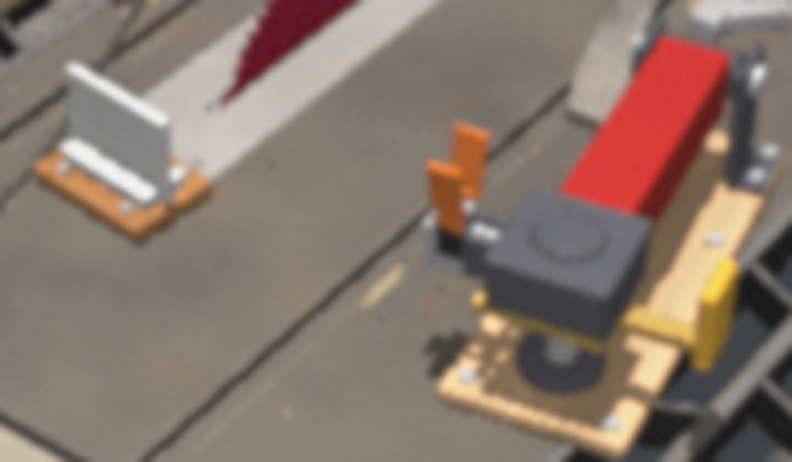

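```bash
python3 - <<'E'
from h import *
np.set_printoptions(precision=1,suppress=True)
T=load('top0');S=load('scene0')
t=lambda u,v:((u+.5)/3.8-.5+225,(v+.5)/3.8-.5+170)
s=lambda u,v:((u+.5)/4.4-.5+225,(v+.5)/4.4-.5+215)
c=[onz(T,*t(*p),120) for p in((538,337),(662,318),(685,430),(558,450))]
print('coupler corners',np.array(c),np.mean(c,0))
print('circle',onz(T,*t(610,381),120))
red=[onz(T,*t(*p),110) for p in((503,55),(578,42),(552,330),(632,318))]
print('red',np.array(red))
d=(red[0]+red[1]-red[2]-red[3]);print('yaw red',np.arctan2(d[1],d[0]))
e=c[0]+c[1]-c[2]-c[3];print('yaw c',np.arctan2(e[1],e[0])); e=c[0]-c[1]+c[3]-c[2]; print(np.arctan2(-e[0],e[1]))
print('tab',onz(T,*t(743,354),118))
print('tab tri',tri(T,t(743,354),S,s(728,268)))
print('far handle',tri(T,t(495,369),S,s(472,130)))
print('near handle',tri(T,t(507,432),S,s(447,168)))
f=[onz(T,*t(*p),14) for p in((40,360),(183,377),(173,476),(27,462))]
print('foot',np.array(f),np.mean(f,0)); e=f[0]+f[3]-f[1]-f[2];print('yaw foot y axis',np.arctan2(-e[0],e[1]))
e=f[0]-f[3]+f[1]-f[2];print(np.arctan2(e[1],e[0]))
g=[onz(S,*s(72,66),80),onz(S,*s(168,128),80)];print('edge',g,np.mean(g,0)); e=g[0]-g[1];print(np.arctan2(-e[0],e[1]))
g=[onz(T,*t(22,402),80),onz(T,*t(162,408),80)];print('edge top',g,np.mean(g,0))
E
```

```text
coupler corners [[ 547.5 -140.2  120. ]
 [ 560.3 -218.7  120. ]
 [ 489.8 -232.4  120. ]
 [ 476.6 -152.5  120. ]] [ 518.5 -185.9  120. ]
circle [ 520.1 -185.4  120. ]
red [[ 732.1 -119.   110. ]
 [ 741.2 -167.8  110. ]
 [ 553.1 -150.1  110. ]
 [ 561.2 -201.2  110. ]]
yaw red 0.17770345149835717
yaw c 0.18129732308530758
0.16232922086923596
tab [ 538.1 -270.1  118. ]
tab tri (array([ 541.2, -274.3,  117.9]), np.float64(10.097528389855691))
far handle (array([ 524.9, -111.1,  152.4]), np.float64(1.3658436003821595))
near handle (array([ 486.9, -119.1,  151.9]), np.float64(2.887170786728869))
foot [[539.1 190.3  14. ]
 [528.3  92.5  14. ]
 [461.   97.9  14. ]
 [469.7 197.   14. ]] [499.5 144.4  14. ]
yaw foot y axis -0.09829517549165294
-0.08753591643759512
edge [array([500.8, 186.7,  80. ]), array([488.2,  94.5,  80. ])] [494.5 140.6  80. ]
-0.13521609732222672
edge top [array([506.2, 190.2,  80. ]), array([503.1,  99.7,  80. ])] [504.7 145.   80. ]
```

```bash
cat >> h.py <<'E'
from scipy.spatial.transform import Rotation as Rot
np.set_printoptions(precision=1,suppress=True)
def go(x,y,z,yang=None):
    "tool-frame shift (mm) to TCP target after current attitude; turn for tool y to point along yang deg (mod 180)"
    s=arm.read_state(); R=Rot.from_quat(s['ee_rot']); M=R.as_matrix()
    ya=np.degrees(np.arctan2(M[1,1],M[0,1]))
    print('t',round(s['clock'],2),'pos',s['position'],'shift',R.inv().apply(np.array([x,y,z])-s['position']),'yang %.2f'%ya,'tilt',M[:,2].round(3),'F',s['contact_force'],'w %.1f g %.1f'%(s['gripper_width'],s['grasp_force']))
    if yang is not None: print('turn', (ya-yang+90)%180-90)
E
python3 -m pendant '[[0,0,0,0,0,7.87,0.085],[0,0,0,0,0,7.87,0.085],[0,0,0,0,0,7.87,0.085],[0,0,0,0,0,7.87,0.085],[0,0,0,0,0,7.87,0.085],[0,0,0,0,0,7.87,0.085],[0,0,0,0,0,7.87,0.085]]'
python3 -c "
from h import *
go(506,-115,255,10)"
```

```text
clock: 0.8
position: [264.2, 566.0, 255.6]
ee_rot: [0.764, -0.646, 0.0, 0.001]
contact_force: [-1.0, 0.7, 0.5]
gripper_width: 85.0
grasp_force: 0.0
t 0.8 pos [264.2 566.  255.6] shift [ 711.7 -125.4    1.3] yang -170.45 tilt [-0. -0. -1.] F [-1.   0.7  0.5] w 85.0 g 0.0
turn -0.4467692787711144
```

```bash

python3 -m pendant '[[0.0395,-0.007,0,0,0,0,0.085],[0.0395,-0.007,0,0,0,0,0.085],[0.0395,-0.007,0,0,0,0,0.085],[0.0395,-0.007,0,0,0,0,0.085],[0.0395,-0.007,0,0,0,0,0.085],[0.0395,-0.007,0,0,0,0,0.085],[0.0395,-0.007,0,0,0,0,0.085],[0.0395,-0.007,0,0,0,0,0.085],[0.0395,-0.007,0,0,0,0,0.085]]'
python3 -m pendant '[[0.0395,-0.007,0,0,0,0,0.085],[0.0395,-0.007,0,0,0,0,0.085],[0.0395,-0.007,0,0,0,0,0.085],[0.0395,-0.007,0,0,0,0,0.085],[0.0395,-0.007,0,0,0,0,0.085],[0.0395,-0.007,0,0,0,0,0.085],[0.0395,-0.007,0,0,0,0,0.085],[0.0395,-0.007,0,0,0,0,0.085],[0.0395,-0.007,0,0,0,0,0.085],[0,0,0,0,0,0,0.085]]'
python3 -c "
from h import *
go(506,-115,255,10); cap('wrist','w1')"
```

```text
clock: 1.7
position: [387.4, 225.2, 256.1]
ee_rot: [0.766, -0.643, -0.0, 0.0]
contact_force: [-0.0, -0.1, 0.4]
gripper_width: 85.0
grasp_force: 0.0
clock: 2.7
position: [511.2, -115.9, 255.4]
ee_rot: [0.764, -0.646, -0.0, 0.001]
contact_force: [-0.8, -0.3, -0.1]
gripper_width: 85.2
grasp_force: 0.0
t 2.7 pos [ 511.2 -115.9  255.4] shift [-1.8  5.   0.4] yang -170.42 tilt [-0. -0. -1.] F [-0.8 -0.3 -0.1] w 85.2 g 0.0
turn -0.4190324110764152
```

View pics/w1.png

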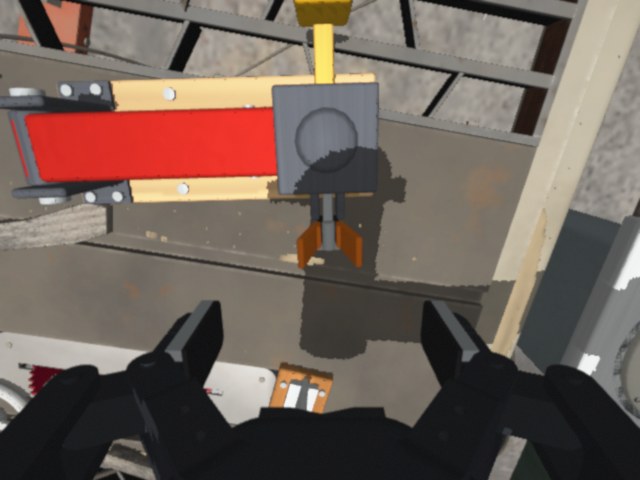

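The wrist view shows the coupler top with corners (274,86) to (379,194), the clip handles at (300,268) and (362,267), and the rail foot at (300,385). I'll convert these to world positions.

```bash
python3 - <<'E'
from h import *
W=load('w1');print(W['xyz'],W['fx'])
c=np.array([onz(W,*p,120) for p in((274,86),(377,84),(379,194),(278,194))]);print(c,c.mean(0))
e=c[0]+c[3]-c[1]-c[2];print('yaw',np.degrees(np.arctan2(e[1],e[0])))
print('handles +y corners',onz(W,298,268,152),onz(W,362,267,152))
r=np.array([onz(W,*p,110) for p in((25,115),(276,108),(40,181),(277,174))]);print(r)
e=r[0]+r[2]-r[1]-r[3];print('yaw red',np.degrees(np.arctan2(e[1],e[0])))
print('circle',onz(W,327,140,120))
print('foot -y corners',onz(W,283,364,14),onz(W,333,375,14),onz(W,281,363,14))
h=cv2.cvtColor(W['image'],cv2.COLOR_RGB2HSV);k=cv2.inRange(h,(3,170,90),(18,255,255))[200:300,250:400]
n,l,st,cc=cv2.connectedComponentsWithStats(k);print(st[1:]+[250,200,0,0,0])
for i in range(1,n):
  if st[i][4]>50:
    q=np.argwhere(l==i)[:,::-1]+[250,200]; print(cv2.approxPolyDP(cv2.convexHull(q.astype(np.int32)),2,True).reshape(-1,2).tolist())
E
```

```text
[ 522.9 -191.4  373.5] 342.97503776243144
[[ 559.8 -216.2  120. ]
 [ 491.1 -229.   120. ]
 [ 473.6 -155.9  120. ]
 [ 547.6 -143.4  120. ]] [ 518.  -186.1  120. ]
yaw 10.061627565813039
handles +y corners [ 524.2 -100.5  152. ] [ 480.5 -108.6  152. ]
[[ 736.3 -168.1  110. ]
 [ 558.  -203.   110. ]
 [ 729.1 -121.2  110. ]
 [ 551.3 -156.5  110. ]]
yaw red 11.150552224387134
circle [ 518.3 -187.4  120. ]
foot -y corners [524.6  85.4  14. ] [460.8  91.1  14. ] [527.2  84.4  14. ]
[[297 222  24  46 682]
 [336 222  26  45 764]]
[[318, 222], [320, 245], [304, 266], [300, 267], [297, 241], [312, 224]]
[[361, 265], [357, 266], [337, 245], [337, 222], [342, 222], [361, 238]]
```

```bash

python3 -m pendant '[[-0.0016,0.0067,0.010,0,0,-0.6,0.085],[0,0,0.025,0,0,0,0.085],[0,0,0.025,0,0,0,0.075],[0,0,0.025,0,0,0,0.065],[0,0,0.020,0,0,0,0.06],[0,0,0.0085,0,0,0,0.06],[0,0,0,0,0,0,0.055]]'
python3 -c "
from h import *
go(504.3,-115.4,142,10.2)"
python3 -m pendant '[[0,0,0,0,0,0,0.045],[0,0,0,0,0,0,0.04],[0,0,0,0,0,0,0.036],[0,0,0,0,0,0,0.033],[0,0,0,0,0,0,0.031],[0,0,0,0,0,0,0.031],[0,0,0,0,0,0,0.031]]'
python3 -c "
from h import *
go(504.3,-115.4,142,10.2);cap('scene','s1');b=load('s1')['image'][200:320,260:420]
cv2.imwrite('pics/s1c.png',cv2.resize(b,None,fx=4,fy=4,interpolation=cv2.INTER_CUBIC)[:,:,::-1])"
```

```text
clock: 3.45
position: [502.8, -111.4, 141.9]
ee_rot: [0.769, -0.639, -0.001, 0.001]
contact_force: [-1.2, -0.3, 0.4]
gripper_width: 54.9
grasp_force: 0.0
t 3.45 pos [ 502.8 -111.4  141.9] shift [ 4.2 -0.7 -0.1] yang -169.45 tilt [-0. -0. -1.] F [-1.2 -0.3  0.4] w 54.9 g 0.0
turn 0.34585500212727993
clock: 4.15
position: [503.7, -112.1, 142.9]
ee_rot: [0.769, -0.64, 0.0, -0.0]
contact_force: [0.8, 0.3, 0.3]
gripper_width: 31.0
grasp_force: 5.6
t 4.15 pos [ 503.7 -112.1  142.9] shift [ 3.3 -0.   0.9] yang -169.52 tilt [ 0. -0. -1.] F [0.8 0.3 0.3] w 31.0 g 5.6
turn 0.2802596135308022
```

View pics/s1c.png

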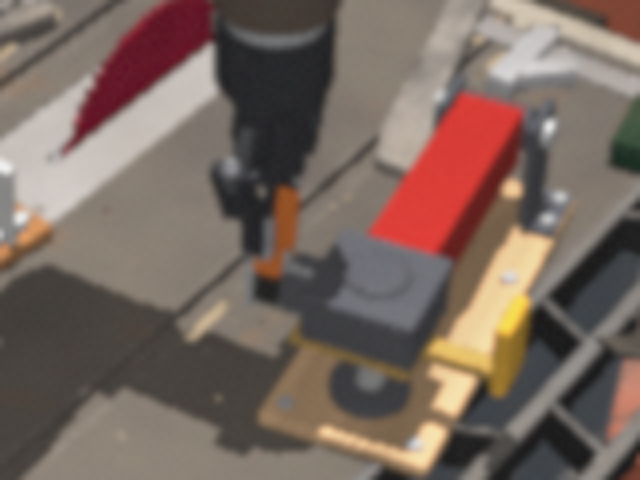

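The scene crop shows the fingers holding the orange handles (crop 285,230) at 31 mm with 5.6 N. I'll squeeze slightly more and lift straight up.

```bash

python3 -m pendant '[[0,0,0,0,0,0,0.0295],[0,0,0,0,0,0,0.0295],[0,0,-0.004,0,0,0,0.0295],[0,0,-0.008,0,0,0,0.0295],[0,0,-0.012,0,0,0,0.0295],[0,0,-0.014,0,0,0,0.0295],[0,0,-0.014,0,0,0,0.0295],[0,0,-0.012,0,0,0,0.0295],[0,0,-0.006,0,0,0,0.0295],[0,0,0,0,0,0,0.0295]]'
python3 -c "
from h import *
go(500,144,213,-5.5); cap('wrist','w2');cap('top','t2')"
```

```text
clock: 5.2
position: [504.1, -112.1, 214.1]
ee_rot: [0.769, -0.64, 0.001, -0.001]
contact_force: [0.6, 0.3, -1.4]
gripper_width: 29.6
grasp_force: 5.7
t 5.2 pos [ 504.1 -112.1  214.1] shift [-252.5  -42.6    1.1] yang -169.51 tilt [ 0.  0. -1.] F [ 0.6  0.3 -1.4] w 29.6 g 5.7
turn 15.987085841710154
```

View pics/w2.png

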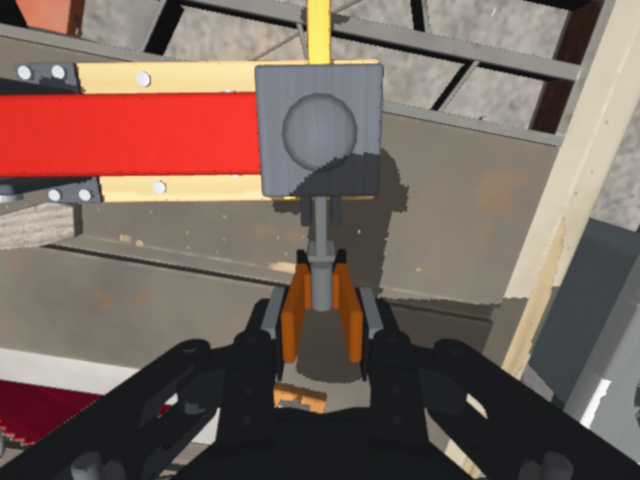

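The clip is off the blade and held squarely, with its handles at (295,315) and (350,315). I'll turn it to the rail's direction and move past the rail, so the wrist camera stands over it.

```bash

python3 -m pendant '[[0,0,0,0,0,8,0.0295],[0,0,0,0,0,8,0.0295],[-0.015,0.001,0,0,0,0,0.0295],[-0.03,0.003,0,0,0,0,0.0295],[-0.04,0.0035,0,0,0,0,0.0295],[-0.04,0.0035,0,0,0,0,0.0295],[-0.04,0.0035,0,0,0,0,0.0295],[-0.04,0.0035,0,0,0,0,0.0295],[-0.04,0.0035,0,0,0,0,0.0295],[-0.04,0.0035,0,0,0,0,0.0295],[-0.03,0.003,0,0,0,0,0.0295],[-0.015,0.001,0,0,0,0,0.0295]]'
python3 -m pendant '[[0,0,0,0,0,0,0.0295],[0,0,0,0,0,0,0.0295]]'
python3 -c "
from h import *
go(500,144,213,-5.5); cap('wrist','w3');cap('scene','s3')"
```

```text
clock: 6.5
position: [506.1, 221.3, 211.8]
ee_rot: [-0.673, 0.74, 0.0, -0.001]
contact_force: [0.2, -0.8, -0.4]
gripper_width: 29.7
grasp_force: 5.7
clock: 6.7
position: [506.1, 218.5, 212.1]
ee_rot: [-0.672, 0.74, 0.0, -0.001]
contact_force: [0.3, -0.7, -0.9]
gripper_width: 29.3
grasp_force: 5.7
t 6.7 pos [506.1 218.5 212.1] shift [74.8 -1.1 -0.8] yang 174.47 tilt [-0. -0. -1.] F [ 0.3 -0.7 -0.9] w 29.3 g 5.7
turn -0.02593105889434355
```

View pics/w3.png

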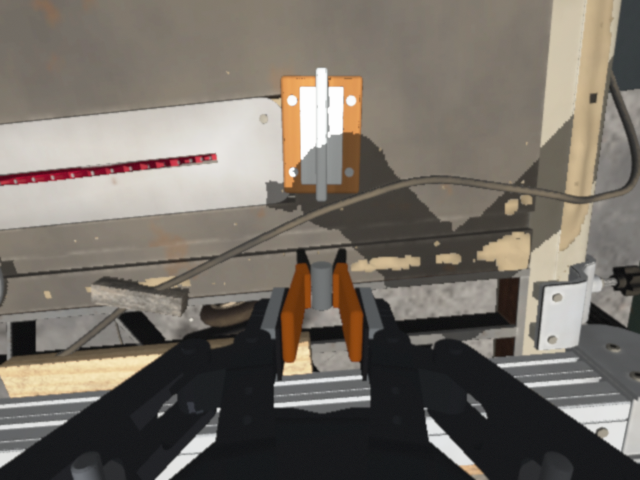

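The plate's top edge is vertical in the image, (321.5,68) to (321.5,201). The clip's hinge (321,285) and handles (283 to 363) lie on the same column, so the clip is aligned and open.

```bash
python3 - <<'E'
from h import *
W=load('w3')
a,b=onz(W,321.5,68,80),onz(W,321.5,201,80);print(a,b,(a+b)/2,np.degrees(np.arctan2(-(b-a)[0],(b-a)[1])))
print('hinge axis pts z~175', onz(W,321,285,170)); print('handles',onz(W,283,345,217),onz(W,363,345,217)); print('jaws',onz(W,306,252,146),onz(W,338,252,146))
m=(a+b)/2; go(m[0],m[1],136+6,-5.5)
E
```

```text
[493.9 101.3  80. ] [502.5 189.9  80. ] [498.2 145.6  80. ] -5.5415393834709405
hinge axis pts z~175 [505.3 216.  170. ]
handles [520.1 217.9 217. ] [489.6 220.9 217. ]
jaws [512.9 205.7 146. ] [494.8 207.5 146. ]
t 6.8 pos [506.3 217.9 212.5] shift [72.7  1.  70.6] yang 174.41 tilt [-0. -0. -1.] F [-0.1 -0.5 -0.8] w 29.6 g 5.7
turn -0.09262906777740909
```

```bash

python3 -m pendant '[[0.015,0,0,0,0,0,0.0295],[0.025,0,0,0,0,0,0.0295],[0.02,0,0,0,0,0,0.0295],[0.0094,0,0,0,0,0,0.0295],[0,0,0.01,0,0,0,0.0295],[0,0,0.02,0,0,0,0.0295],[0,0,0.01,0,0,0,0.0295],[0,0,0,0,0,0,0.0295],[0,0,0,0,0,0,0.0295]]'
python3 -c "
from h import *
go(498.2+.3+1.3,145.6+3.3,128,-5.5); cap('wrist','w4')"
```

```text
clock: 7.7
position: [500.2, 150.5, 172.7]
ee_rot: [-0.673, 0.74, -0.0, -0.0]
contact_force: [1.1, -1.0, -0.4]
gripper_width: 29.8
grasp_force: 5.7
t 7.7 pos [500.2 150.5 172.7] shift [ 1.6  0.2 44.7] yang 174.53 tilt [ 0. -0. -1.] F [ 1.1 -1.  -0.4] w 29.8 g 5.7
turn 0.02569720536598652
```

View pics/w4.png

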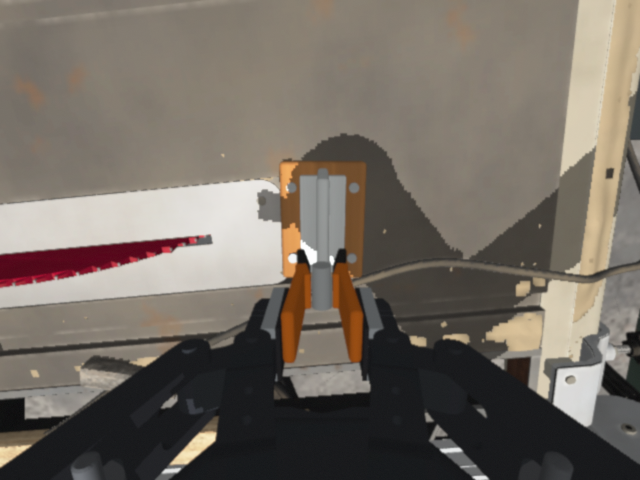

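The plate (column 322) is centred between the jaws (columns 305 and 340), so I'll lower the clip onto it.

```bash

python3 -m pendant '[[0.0015,0,0.008,0,0,0,0.0295],[0,0,0.012,0,0,0,0.0295],[0,0,0.01,0,0,0,0.0295],[0,0,0.008,0,0,0,0.0295],[0,0,0.006,0,0,0,0.0295],[0,0,0,0,0,0,0.0295],[0,0,0,0,0,0,0.0295]]'
python3 -c "
from h import *
go(499.8,148.9,128,-5.5)"
```

```text
clock: 8.45
position: [499.9, 148.6, 128.8]
ee_rot: [-0.672, 0.74, -0.0, -0.0]
contact_force: [-0.4, -0.0, -0.8]
gripper_width: 29.7
grasp_force: 5.7
t 8.45 pos [499.9 148.6 128.8] shift [-0.2  0.1  0.8] yang 174.49 tilt [ 0. -0. -1.] F [-0.4 -0.  -0.8] w 29.7 g 5.7
turn -0.010669929081927876
```

```bash

python3 -m pendant '[[0,0,0,0,0,0,0.034],[0,0,0,0,0,0,0.038],[0,0,0,0,0,0,0.044],[0,0,0,0,0,0,0.055],[0,0,0,0,0,0,0.07],[0,0,0,0,0,0,0.07],[0,0,-0.01,0,0,0,0.07],[0,0,-0.03,0,0,0,0.07],[0,0,-0.04,0,0,0,0.07],[0,0,-0.02,0,0,0,0.07],[0,0,0,0,0,0,0.07]]'
python3 -c "
from h import *
go(534,-277.6,220,-79.8);cap('wrist','w5');cap('scene','s5');b=load('s5')['image'][200:300,200:300]
w=cv2.resize(load('w5')['image'],(500,375));s=cv2.resize(b,(375,375)); cv2.imwrite('pics/c5.png',cv2.resize(np.hstack([w,s]),(800,343))[:,:,::-1])"
```

```text
clock: 9.55
position: [501.6, 149.5, 233.4]
ee_rot: [-0.673, 0.74, -0.001, 0.004]
contact_force: [0.2, 0.4, -0.5]
gripper_width: 70.2
grasp_force: 0.0
t 9.55 pos [501.6 149.5 233.4] shift [422.1 -73.   11.9] yang 174.52 tilt [ 0.  0. -1.] F [ 0.2  0.4 -0.5] w 70.2 g 0.0
turn 74.32112020184292
```

View pics/c5.png

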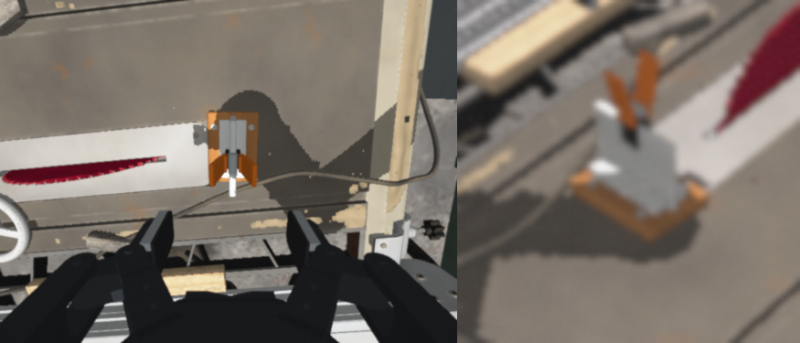

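The clip stands upright on the plate, with its handles at (215,175) and (250,175). I'll check its position along the edge and work out the next move.

```bash
python3 - <<'E'
from h import *
W=load('w5')
h=cv2.cvtColor(W['image'],cv2.COLOR_RGB2HSV);k=cv2.inRange(h,(3,170,90),(18,255,255))
for z in (134,138): print(onz(W,294,262,z),onz(W,360,262,z))
print('edge end +y',onz(W,325,275,80))
E
```

```text
[520.9 155.1 134. ] [476.4 159.3 134. ]
[520.4 153.6 138. ] [476.7 157.7 138. ]
edge end +y [503.  189.9  80. ]
```

The clip is centred on the edge at y of about 145.5. On to the tab.

```bash

python3 -m pendant '[[0,0,0,0,0,8.25,0.07],[0,0,0,0,0,8.25,0.07],[0,0,0,0,0,8.25,0.07],[0,0,0,0,0,8.25,0.07],[0,0,0,0,0,8.25,0.07],[0,0,0,0,0,8.25,0.07],[0,0,0,0,0,8.25,0.06],[0,0,0,0,0,8.25,0.05],[0,0,0,0,0,8.3,0.045]]'
python3 -m pendant '[[0.0036,-0.0355,0,0,0,0,0.045],[0.0036,-0.0355,0,0,0,0,0.045],[0.0036,-0.0355,0,0,0,0,0.045],[0.0036,-0.0355,0,0,0,0,0.045],[0.0036,-0.0355,0,0,0,0,0.045],[0.0036,-0.0355,0,0,0,0,0.045],[0.0036,-0.0355,0,0,0,0,0.045],[0.0036,-0.0355,0,0,0,0,0.045],[0.0036,-0.0355,0,0,0,0,0.045],[0.0036,-0.0355,0,0,0,0,0.045],[0.0036,-0.0355,0,0,0,0,0.045],[0.0036,-0.0355,0,0,0,0,0.045]]'
python3 -m pendant '[[0,0,0,0,0,0,0.045],[0,0,0,0,0,0,0.045]]'
python3 -c "
from h import *
go(534.3,-277.5,111,-79.8);cap('wrist','w6')"
```

```text
clock: 10.55
position: [498.9, 148.2, 227.2]
ee_rot: [-0.086, 0.996, -0.001, -0.002]
contact_force: [-0.1, -0.1, 0.1]
gripper_width: 44.8
grasp_force: 0.0
clock: 11.75
position: [531.6, -279.6, 227.0]
ee_rot: [-0.089, 0.996, 0.001, -0.002]
contact_force: [0.6, 0.1, -0.1]
gripper_width: 44.8
grasp_force: 0.0
clock: 11.95
position: [531.6, -278.7, 226.9]
ee_rot: [-0.088, 0.996, 0.001, -0.002]
contact_force: [-0.3, 0.5, -0.7]
gripper_width: 45.1
grasp_force: 0.0
t 11.95 pos [ 531.6 -278.7  226.9] shift [ -3.3   0.5 115.9] yang 100.07 tilt [-0.  0. -1.] F [-0.3  0.5 -0.7] w 45.1 g 0.0
turn -0.12756226213889477
```

View pics/w6.png

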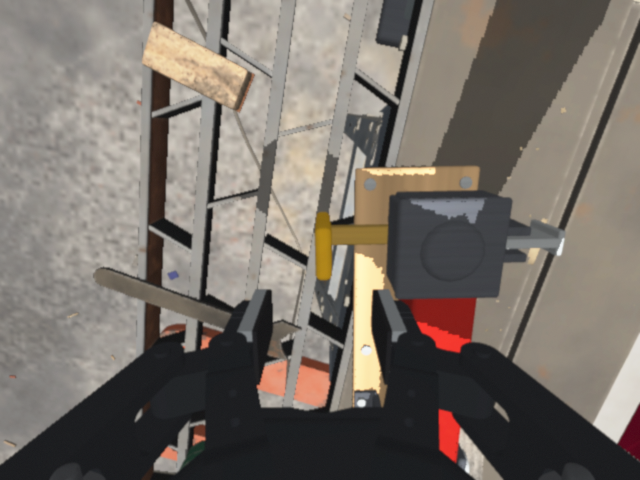

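The tab's top edge is at (324,212) to (324,280), on the fingers' centre line.

```bash
python3 - <<'E'
from h import *
W=load('w6'); a,b=onz(W,324,212,118),onz(W,324,280,118); m=(a+b)/2
print(a,b,m,'ends thickness',onz(W,316,246,118),onz(W,331,246,118),'coupler circle',onz(W,453,250,120))
go(m[0],m[1],111,-79.8)
E
```

```text
[ 505.6 -282.   118. ] [ 554.8 -273.2  118. ] [ 530.2 -277.6  118. ] ends thickness [ 530.4 -283.2  118. ] [ 528.6 -272.9  118. ] coupler circle [ 516.1 -189.1  120. ]
t 12.0 pos [ 531.8 -277.9  227.4] shift [  1.2   0.5 116.4] yang 100.15 tilt [-0.  0. -1.] F [ 0.1  0.2 -0.4] w 45.1 g 0.0
turn -0.04541640302591077
```

```bash

python3 -m pendant '[[-0.001,0.0005,0.01,0,0,0,0.045],[0,0,0.025,0,0,0,0.045],[0,0,0.03,0,0,0,0.045],[0,0,0.025,0,0,0,0.045],[0,0,0.017,0,0,0,0.045],[0,0,0.009,0,0,0,0.045],[0,0,0,0,0,0,0.03],[0,0,0,0,0,0,0.02],[0,0,0,0,0,0,0.005],[0,0,0,0,0,0,0.005],[0,0,0,0,0,0,0.005]]'
python3 -c "
from h import *
go(533,-277.6,111,-79.8)"
```

```text
clock: 13.1
position: [534.0, -277.2, 113.9]
ee_rot: [-0.089, 0.996, -0.0, 0.001]
contact_force: [-1.0, 5.4, 4.2]
gripper_width: 10.9
grasp_force: 59.7
t 13.1 pos [ 534.  -277.2  113.9] shift [ 1.  -0.3  2.9] yang 100.27 tilt [ 0. -0. -1.] F [-1.   5.4  4.2] w 10.9 g 59.7
turn 0.06832254091227696
```

```bash

python3 -m pendant '[[0,-0.003,0,0,0,0,0.005],[0,-0.004,0,0,0,0,0.005],[0,-0.004,0,0,0,0,0.005],[0,-0.003,0,0,0,0,0.005],[0,0,0,0,0,0,0.005],[0,0,0,0,0,0,0.005]]'
python3 -c "
from h import *
go(533+.177*14,-277.6-.984*14,111,-79.8)"
```

```text
clock: 13.7
position: [536.6, -290.5, 113.9]
ee_rot: [-0.089, 0.996, 0.0, 0.001]
contact_force: [-0.2, 7.9, 3.7]
gripper_width: 11.2
grasp_force: 60.0
t 13.7 pos [ 536.6 -290.5  113.9] shift [ 1.2 -0.7  2.9] yang 100.25 tilt [ 0.  0. -1.] F [-0.2  7.9  3.7] w 11.2 g 60.0
turn 0.05361831276570683
```

```bash

python3 -m pendant '[[-0.0005,0,-0.0035,0,0.875,0,0.005],[-0.0005,0,-0.0035,0,0.875,0,0.005],[-0.0005,0,-0.0035,0,0.875,0,0.005],[-0.0005,0,-0.0035,0,0.875,0,0.005],[0,0,0,0,0,0,0.005]]'
```

```text
clock: 14.2
position: [538.3, -289.3, 126.2]
ee_rot: [-0.089, 0.996, -0.002, -0.03]
contact_force: [-0.5, 7.2, -2.6]
gripper_width: 11.4
grasp_force: 59.0
```

```bash

python3 -m pendant '[[-0.001,0,-0.007,0,1.75,0,0.005],[-0.001,0,-0.007,0,1.75,0,0.005],[-0.001,0,-0.007,0,1.75,0,0.005],[-0.001,0,-0.007,0,1.75,0,0.005],[-0.001,0,-0.007,0,1.75,0,0.005],[-0.001,0,-0.007,0,1.75,0,0.005],[-0.001,0,-0.007,0,1.75,0,0.005],[-0.001,0,-0.007,0,1.75,0,0.005],[0,0,0,0,0,0,0.005],[0,0,0,0,0,0,0.005],[0,0,0,0,0,0,0.005]]'
python3 -c "
from h import *
go(533,-292,181,-79.8);cap('scene','s7');b=load('s7')['image'][180:330,210:430]
cv2.imwrite('pics/s7c.png',cv2.resize(b,None,fx=3.6,fy=3.6,interpolation=cv2.INTER_CUBIC)[:,:,::-1])"
```

```text
clock: 15.3
position: [554.4, -286.4, 179.7]
ee_rot: [-0.088, 0.984, -0.012, -0.152]
contact_force: [-3.4, 8.4, -1.2]
gripper_width: 10.9
grasp_force: 59.2
t 15.3 pos [ 554.4 -286.4  179.7] shift [21.4 -1.7  5.4] yang 100.20 tilt [-0.3 -0.1 -1. ] F [-3.4  8.4 -1.2] w 10.9 g 59.2
turn -0.0031397157620176586
```

View pics/s7c.png

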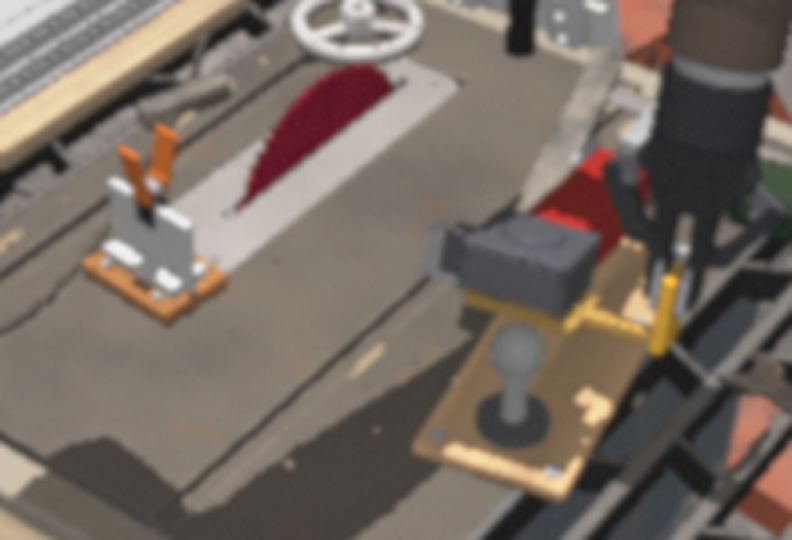

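The tongue is clear of the ball (crop 515,350) and held by the tab (665,310), and the clip is still on the plate (145,190). I'll raise it the last 3 mm and settle.

```bash

python3 -m pendant '[[-0.0004,0,-0.003,0,0.75,0,0.005],[0,0,0,0,0,0,0.005],[0,0,0,0,0,0,0.005],[0,0,0,0,0,0,0.005],[0,0,0,0,0,0,0.005],[0,0,0,0,0,0,0.005]]'
python3 -c "
from h import *
go(533,-292,181,-79.8);print(arm.read_state()['joint_vel'].round(3))
print(arm.job_done())"
```

```text
clock: 15.95
position: [555.6, -286.2, 182.5]
ee_rot: [-0.088, 0.983, -0.012, -0.158]
contact_force: [-3.1, 7.0, 0.6]
gripper_width: 11.1
grasp_force: 59.2
t 15.95 pos [ 555.6 -286.2  182.5] shift [21.7 -1.7  8.7] yang 100.19 tilt [-0.3 -0.1 -0.9] F [-3.1  7.   0.6] w 11.1 g 59.2
turn -0.009073850608331213
[ 0.  0. -0.  0.  0. -0.]
the job is handed in; nothing more can be done
None
```

The clip is parked on the plate's top edge at about the middle, the latch is pulled about 13 mm, and the gripper is holding the coupler still about 7 cm up; the job is handed in at about 16 s, verdict not shown.

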